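# Find the heavy tin by lifting and set it on the board

### The arm

A 6-joint arm with a two-finger parallel gripper is mounted at the origin on the work surface. World frame = base frame: x ahead of the robot, y to its left, z up, the work surface at z = 0. Lengths are in mm, angles in rad, forces in N, time in s.
With the tool pointing down it reaches from about 325 to 750 mm from the base axis. Payload 7.6 kg.
Tool frame: the origin (TCP) lies on the centre line of the jaws, within the pads' length; the fingertips stand 22 mm ahead of it and the grasp point (between the pads) lies 3 mm ahead of it; z points along the fingers, y is the line along which they close (so a half turn about z gives the same grasp; the last joint's range is limited). The gripper opens to 85 mm and grips with 20 to 120 N. Pads are 22 mm wide; open, the fingers measure 114 mm over their backs; the gripper's body (76 mm by 85 mm) begins 54 mm behind the grasp point. The pads swing forward as they close: fully open they stand 13 mm farther back than shut.
Start: joints at [1.225, 0.052, 1.401, -0, 1.689, -0.07], TCP at [142.948, 505.182, 253.323] pointing down, gripper open.
Joint ranges: [-2.9, 2.9], [-0.91, 2.17], [0.12, 2.37], [-1.06, 4.2], [0.26, 2.73], [-2.93, 2.93]. Speed limits (rad/s): [2.57, 2.57, 3.01, 3.14, 3.14, 3.14].

### API

Orientations are given as a unit quaternion [w, x, y, z].
In Python, from bench import * gives the robot as it stands. The module is installed in compiled form; this text tells all that it offers.
- The arm moves only by the tool play_rows, never from a script. Its argument "plan" is a list that holds one entry, the list of rows, each a list of 7 numbers: the turn, a rotation vector about the tool's x, y, z in rad, then the shift along the tool's x, y, z in cm, then the opening, from 0 (shut) to 1 (fully open). In form: [[[ax, ay, az, dx, dy, dz, claw], ...]]. A call has exactly 8 rows; each row shifts and turns the commanded pose from where the row before left it, along the tool's axes as they then stand; what a row does not reach is not made up. A row lasts 1/10 s, in which the tool goes at most 50 mm and 8.59 degrees, less where a joint would pass 70% of its speed; a pose out of reach is approached as far as the arm can. A call with a gripper value outside its range is refused whole. The fingers move at their own pace and stop on an object; "newtons" is the grip in N (left out, the last holds). Time passes only in rows, so rows that do not move let the fingers close, or fill a call up. It gives the time, the measured TCP pose, the force, the opening and the grip force at its end, in the units of the state.
- observe(): the state, without advancing time (a new reading comes with each control period).
- get_image(name): name is "scene" or "top"; returns the picture (384x512x3 uint8, red, green, blue); there is no depth.
- calibration(name): a dict with "vfov" (degrees; the focal length in pixels is half the picture's height over the tangent of half this angle, whatever the lens; pixels are square), "cx", "cy" (the principal point, pixels), "world_from_camera" (4x4, takes a point from camera to world coordinates). Camera axes: x right, y down, z forward; pixel columns grow to the right and rows downward; lengths in mm; the calibration is good to about 2 mm. A picture is of the moment at which its call begins. calibration takes no time and is no camera call.
- sign_off(): hands the job in; it is judged then, once.
The state is a dict: "clock": time; "q": joint angles; "dq": joint speeds; "tau": joint torques, N m; "tool_pos": TCP position; "orientation": TCP orientation; "ft_force": force on the tool from outside, world axes, zero at the start; "ft_torque": the same for the moment, N m; "gripper_width": opening from 0.0 (shut) to 1.0 (fully open); "finger_force": force on a finger pad.
Only numpy, scipy, OpenCV 4.12 (cv2) and the standard library are available. Lean on these libraries where they do the work, as an engineer would, in place of code of your own. Each camera call takes 0.05 s, during which the arm holds its last target. There are 200 camera calls.

### The job

One of the three identical closed tins holds the cast-iron griddle weight: lift each in turn about 5 cm off the counter and hold it there a moment to feel its weight, going from the tin nearest the tortilla press to the one nearest the wooden board, and put each back upright where it stood before lifting the next. Then set the heavy tin upright in the middle of the board (the last tin may go straight there if it is the heavy one), and leave the two light ones standing in their places. Do not drop or tip a tin, or shove the ramekin or the lime squeezer about.

Things in the scene. Friction and masses are not known exactly. Their poses are not given: they have to be found in the camera images.
- tin_1: Tin nearest the press (robot's left), lifted first. Closed square stainless tin, 100 x 100 x 78 mm, lid fixed; all three look identical. Origin: centre of the underside, z up. Its handle: a fixed black bar 84 mm long (along the tin's x axis), 16 mm wide (along y) and 18 mm tall, 104 to 122 mm above the underside, on two posts 34 mm either side of the middle; pinch it across y at the middle, 113 mm up.
- tin_2: Middle tin, lifted second; outside exactly like tin_1: 100 x 100 x 78 mm, same handle along its x axis, gripped 113 mm above its origin, the centre of its underside. A light tin weighs 0.2 to 0.35 kg in all, the heavy one 0.65 to 0.95 kg; which of the three is heavy changes each time and cannot be seen.
- tin_3: Tin nearest the board (robot's right), lifted third; outside exactly like tin_1: 100 x 100 x 78 mm, same handle along its x axis, gripped 113 mm above its origin, the centre of its underside. Whatever is inside a tin can shift by only 3 mm.
- board: Square wooden board lying flat on the counter to the robot's right, 200 x 200 x 20 mm, fixed. Origin: centre of its underside; x and y along its edges, z up; its top is 20 mm above the origin.
- press: Cast aluminium tortilla press to the robot's left, round plates 190 mm across, about 260 mm long with its hinge lugs, its lever folded over the top and rising to 140 mm; fixed, a bystander. Origin: centre of its underside.
- ramekin: White ceramic ramekin, 90 mm across, 45 mm tall, loose, beyond the tins; a bystander. Origin: centre of its underside.
- squeezer: Stainless lime squeezer lying open in a V, about 190 x 170 mm and 30 mm high, loose, beyond the tins; a bystander. Origin: on the counter between its two cups.
There are look-alikes about, which are no part of the job. What is shaped like the tin_3 but blue or pink is not meant.

How it is judged:
By the outcome, as a careful person would: the job done as asked, in the order asked, and still so for the second after the job is handed in, with the robot touching nothing.
It also fails if it takes over 72 s, if anything falls off the work surface, if the arm or the gripper's body presses on something with over 40 N, if the wrist force passes 120 N, or if a joint passes its speed limit or range.

## Working session

There is one attempt and no reset: what is moved stays moved. The work goes in short steps, Python scripts to look and compute and a tool call to move; the robot and the scene stay as the last step left them, time stands still between calls to the robot, and variables do not carry over. Pictures are saved under pics/ and viewed, at most 10 in all, crops included, and the job is handed in when it is done.

Besides the shell and the picture viewer there is one more tool, called after ">>>" as name([rows], argument=value, ...), one row to a line, values as JSON. play_rows: Moves the arm, as the interface text tells. Its arguments: {"type":"object","properties":{"plan":{"type":"array"},"newtons":{"type":"number"}},"required":["plan"]}

```bash
mkdir -p pics
python3 - <<'E'
from bench import *
import cv2
for n in("scene","top"):
    im=get_image(n); cv2.imwrite(f"pics/{n}0.png",cv2.resize(im[:,:,::-1],(800,600),interpolation=cv2.INTER_CUBIC))
    print(n,calibration(n))
s=observe();print(s)
E
```

```text
scene {'vfov': 45.41861032481694, 'cx': 257.69617134013464, 'cy': 191.38046338962124, 'world_from_camera': array([[-5.60629568e-01,  6.71436146e-01, -4.84631807e-01,
         1.16302545e+03],
       [ 8.27988237e-01,  4.46484790e-01, -3.39244471e-01,
         5.67497483e+02],
       [-1.14002691e-02, -5.91459917e-01, -8.06253807e-01,
         1.17450320e+03],
       [ 0.00000000e+00,  0.00000000e+00,  0.00000000e+00,
         1.00000000e+00]])}
top {'vfov': 52.877930688882074, 'cx': 248.81797102046238, 'cy': 194.51388133992216, 'world_from_camera': array([[ 1.09522562e-02, -9.79984021e-01,  1.98774661e-01,
         2.67632934e+02],
       [-9.99888027e-01, -1.27602888e-02, -7.81713959e-03,
         1.05084040e+02],
       [ 1.01970940e-02, -1.98666789e-01, -9.80014044e-01,
         1.10451477e+03],
       [ 0.00000000e+00,  0.00000000e+00,  0.00000000e+00,
         1.00000000e+00]])}
{'clock': 0.1, 'q': array([ 1.22472524e+00,  5.27767733e-02,  1.40158718e+00, -3.10923364e-06,
        1.68860240e+00, -7.02924381e-02]), 'dq': array([ 0.00081158, -0.00074571, -0.00316449,  0.00176815, -0.0004698 ,
        0.00010682]), 'tau': array([ 1.20964429e-03, -3.82583678e+01, -3.60982919e+01, -1.03904392e-04,
        4.79452327e-03, -2.12734466e-05]), 'tool_pos': array([142.85314015, 504.95493538, 252.57323954]), 'orientation': array([-1.40449299e-04,  1.37452926e-01,  9.90508062e-01, -6.72343149e-04]), 'ft_force': array([-0.23518335,  0.5523293 ,  0.48269445]), 'ft_torque': array([0.01100331, 0.04359119, 0.00197861]), 'finger_force': 0.0, 'gripper_width': 1.0007654965891768}
```

View pics/top0.png

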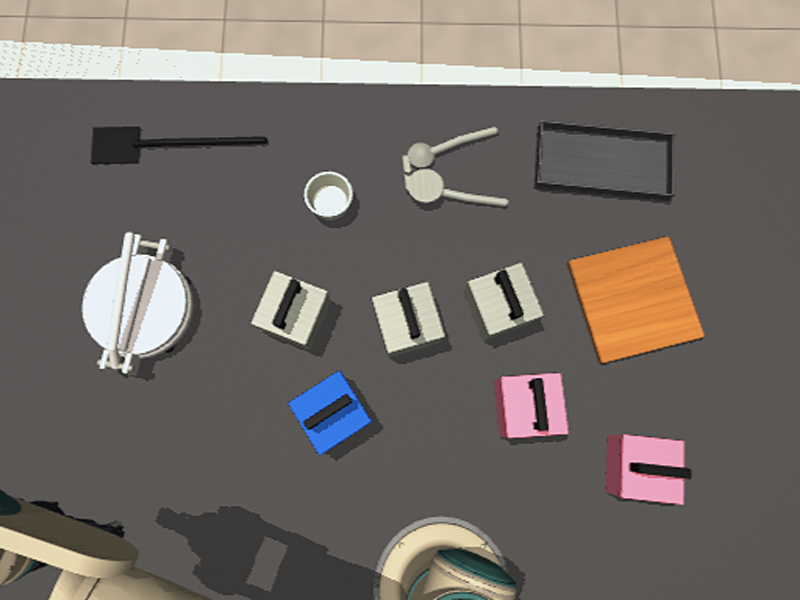

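View pics/scene0.png

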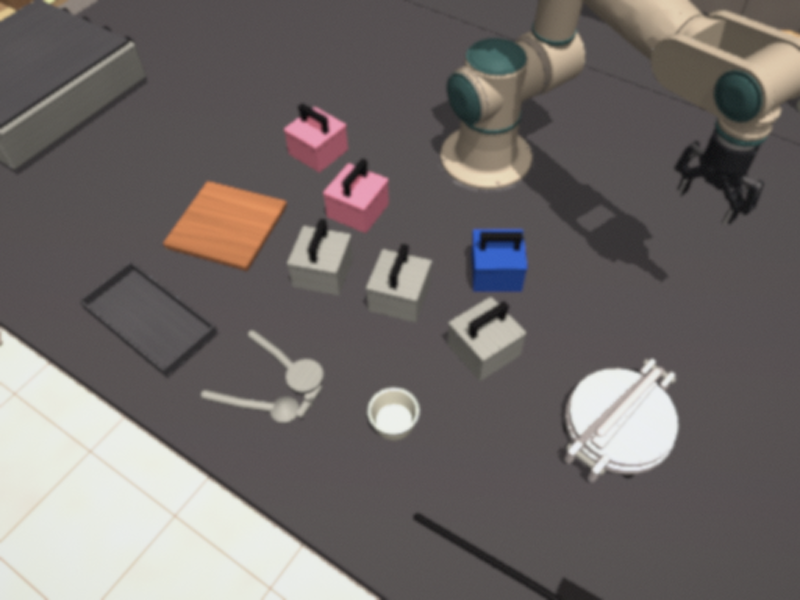

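The top view shows three grey steel tins at (290,308), (408,318) and (505,300), with the press on the left at (137,305) and the board on the right at (636,299). The look-alikes are the blue tin at (331,412) and the pink ones at (532,405) and (650,470). The grey ones fit the description of stainless tins, so I'm confirming them in one enlarged crop.

Run:
```python
import cv2
from bench import *
im=get_image("top")[:,:,::-1]
a=cv2.resize(im[160:235,155:355],(800,300),interpolation=cv2.INTER_CUBIC)
b=cv2.resize(im[145:240,355:460],(332,300),interpolation=cv2.INTER_CUBIC)
c=cv2.resize(im[160:235,155:355],(800,300));
import numpy as np
out=np.zeros((600,800,3),np.uint8); out[:300]=a; out[300:,:332]=b
cv2.imwrite("pics/crop1.png",out)
```

```text
(no output)
```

View pics/crop1.png

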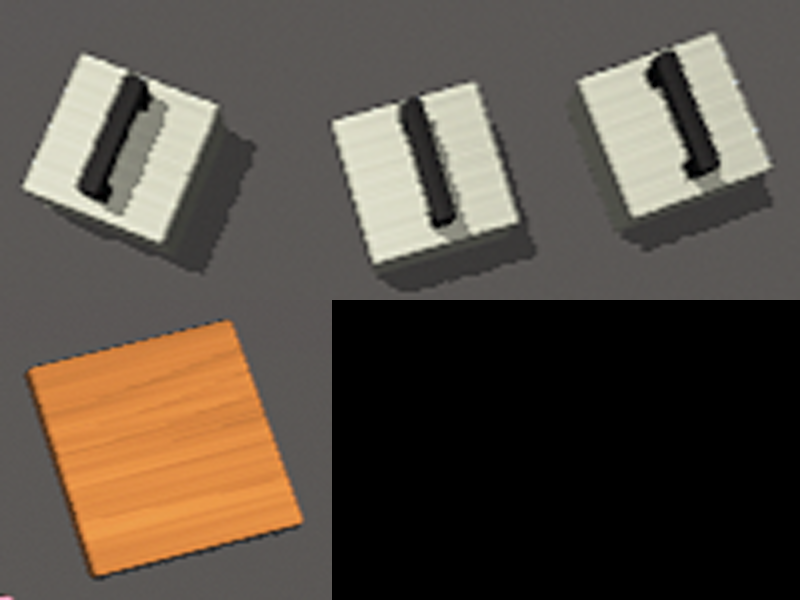

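The crop shows three grey steel tins. Their lid centres are at about (122,147), (426,172) and (674,124) in the crop, and the board is below them. None is blue or pink.

```bash
cat > h.py <<'E'
import numpy as np
from bench import *
def ray(name,uv,z):
    c=calibration(name);f=192/np.tan(np.radians(c["vfov"]/2));M=np.array(c["world_from_camera"])
    uv=np.atleast_2d(uv).astype(float)
    d=np.c_[(uv[:,0]-c["cx"])/f,(uv[:,1]-c["cy"])/f,np.ones(len(uv))]@M[:3,:3].T
    return M[:3,3]+d*((z-M[2,3])/d[:,2])[:,None]
def crop(p,x0,y0,s): p=np.array(p,float); return (p+.5)/s-.5+[x0,y0]
E
python3 - <<'E'
from h import *
T={1:([(84,53),(218,104),(164,243),(22,187)],[(134,80),(95,197)]),
2:([(332,121),(476,83),(521,221),(374,265)],[(411,100),(443,224)]),
3:([(577,81),(716,33),(771,166),(631,217)],[(665,55),(703,175)])}
def sq(P):
    e=[np.arctan2(*(P[(i+1)%4]-P[i])[1::-1]) for i in range(4)]
    e=np.array(e); return np.degrees(np.angle(np.mean(np.exp(4j*e)))/4), [round(float(np.hypot(*(P[(i+1)%4]-P[i])[:2]))) for i in range(4)]
for k,(c,h) in T.items():
    P=ray("top",crop(c,155,160,4),78);H=ray("top",crop(h,155,160,4),120)
    d=H[0]-H[1]
    print(k,P.mean(0).round(1),sq(P),"handle",H.mean(0).round(1),np.degrees(np.arctan2(d[1],d[0])).round(1),np.hypot(d[0],d[1]).round())
B=ray("top",crop([(28,70),(231,20),(302,221),(95,277)],355,145,3.162),20)
print(B.mean(0),sq(B))
# scene-based check of tin handles, ends in 800x600 picture
for k,h in {1:[(473,329),(503,311)],2:[(395,281),(403,251)],3:[(315,255),(322,226)]}.items():
    H=ray("scene",crop(h,0,0,1.5625),118);print(k,H.round(0).tolist(),H.mean(0).round())
from scipy.spatial.transform import Rotation as R
o=observe();q=o["orientation"];print(R.from_quat([q[1],q[2],q[3],q[0]]).as_matrix().round(3))
E
```

```text
1 [469.1 269.1  78. ] (np.float64(-20.477842029578447), [99, 101, 104, 101]) handle [466.1 267.5 120. ] -15.7 81.0
2 [454.   63.5  78. ] (np.float64(16.93265881994985), [102, 100, 103, 102]) handle [453.2  64.6 120. ] 14.5 84.0
3 [ 489.6 -105.2   78. ] (np.float64(20.384781411241566), [103, 99, 102, 100]) handle [ 486.6 -103.4  120. ] 15.8 83.0
[ 505.15128925 -358.25873932   20.        ] (np.float64(14.949449335567325), [199, 195, 198, 197])
1 [[513.0, 263.0, 118.0], [450.0, 288.0, 118.0]] [481. 275. 118.]
2 [[501.0, 87.0, 118.0], [432.0, 58.0, 118.0]] [467.  73. 118.]
3 [[534.0, -77.0, 118.0], [468.0, -111.0, 118.0]] [501. -94. 118.]
[[-0.962  0.272 -0.   ]
 [ 0.272  0.962 -0.001]
 [ 0.    -0.001 -1.   ]]
```

```bash
cat >> h.py <<'E'
from scipy.spatial.transform import Rotation as R
def go(x,y,z,ang):
    o=observe();q=o["orientation"];M=R.from_quat([q[1],q[2],q[3],q[0]]).as_matrix()
    a=np.radians(ang);xx=np.array([np.cos(a),np.sin(a),0]);zz=np.array([0,0,-1.]);G=np.c_[xx,np.cross(zz,xx),zz]
    t=R.from_matrix(M.T@G).as_rotvec();d=G.T@(np.array([x,y,z])-o["tool_pos"])/10
    print("pos",o["tool_pos"].round(1),"turn",t.round(3),"then shift cm",d.round(2),"F",o["ft_force"].round(2),"w",round(o["gripper_width"],3),"t",o["clock"],"q6",o["q"][5].round(2))
E
python3 -c "
from h import *
go(468,268.5,200,161)"
```

```text
pos [142.9 505.  252.7] turn [-0.001 -0.     0.056] then shift cm [-38.44 -11.77   5.27] F [ 0.02  0.09 -0.95] w 0.998 t 0.15 q6 -0.07
```

>>> play_rows([
  [[0, 0, 0.056, 0, 0, 0, 1], [0, 0, 0, -2.5, -0.8, 0, 1], [0, 0, 0, -4, -1.2, 0, 1], [0, 0, 0, -4, -1.2, 0, 1], [0, 0, 0, -4, -1.2, 0, 1], [0, 0, 0, -4, -1.2, 0, 1], [0, 0, 0, -4, -1.2, 0, 1], [0, 0, 0, -4, -1.2, 0, 1]],
])

```text
clock: 0.95
tool_pos: [368.5, 341.9, 253.1]
orientation: [-0.0, 0.165, 0.986, -0.0]
ft_force: [0.2, 2.1, 0.5]
gripper_width: 1.0
finger_force: 0.0
```

>>> play_rows([
  [[0, 0, 0, -4, -1.2, 1, 1], [0, 0, 0, -4, -1.2, 1.5, 1], [0, 0, 0, -2.5, -0.8, 1.5, 1], [0, 0, 0, -1.4, -0.5, 1.3, 1], [0, 0, 0, 0, 0, 0, 1], [0, 0, 0, 0, 0, 0, 1], [0, 0, 0, 0, 0, 0, 1], [0, 0, 0, 0, 0, 0, 1]],
])

```text
clock: 1.75
tool_pos: [467.4, 270.5, 201.4]
orientation: [0.001, 0.164, 0.986, 0.001]
ft_force: [0.1, 0.2, -0.6]
gripper_width: 1.001
finger_force: 0.0
```

Run:
```python
from h import *
import cv2
go(468,268.5,116,161)
im=get_image("scene")[:,:,::-1]
cv2.imwrite("pics/s1.png",cv2.resize(im[120:260,170:356],(797,600),interpolation=cv2.INTER_CUBIC))
```

```text
pos [467.4 270.5 201.4] turn [0.001 0.001 0.001] then shift cm [-0.12 -0.17  8.54] F [ 0.12  0.16 -0.63] w 1.001 t 1.75 q6 -0.78
```

View pics/s1.png

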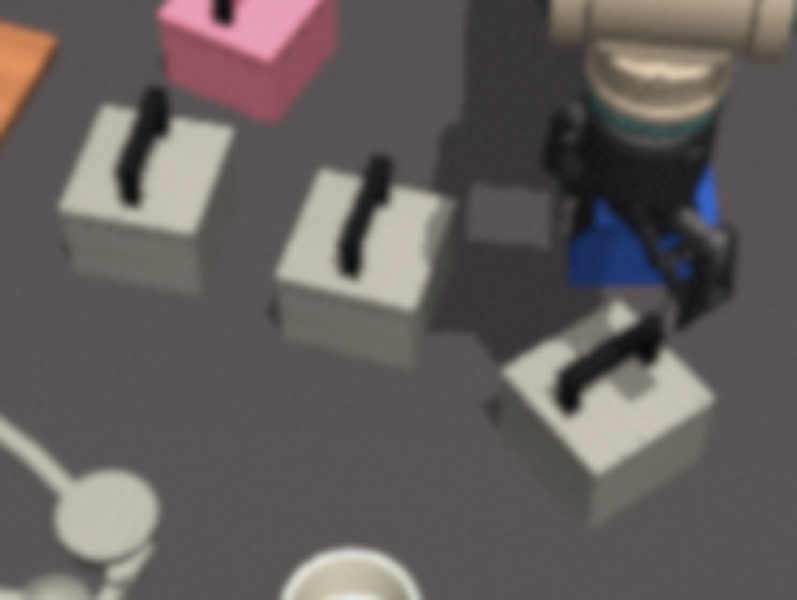

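The gripper is above and behind tin 1. The lid corners of tin 1 are at (503,372), (618,302), (714,398) and (598,473), and I'll use the three lids in this view for a second measurement.

Run:
```python
from h import *
for c in ([(503,372),(618,302),(714,398),(598,473)],[(322,168),(455,200),(415,311),(277,272)],[(102,104),(235,128),(195,235),(60,206)]):
    P=ray("scene",crop(c,170,120,4.285),78)
    e=[P[(i+1)%4]-P[i] for i in range(4)]
    print(P.mean(0).round(1),[round(float(np.hypot(v[0],v[1]))) for v in e],[round(float(np.degrees(np.arctan2(v[1],v[0])))) for v in e])
```

```text
[471.5 271.2  78. ] [100, 99, 100, 99] [159, 70, -20, -110]
[456.1  65.   78. ] [101, 103, 102, 100] [106, 17, -76, -163]
[ 491.4 -105.    78. ] [104, 104, 103, 101] [110, 21, -71, -159]
```

>>> play_rows([
  [[0, 0, 0.015, -0.26, 0.04, 1, 1], [0, 0, 0, 0, 0, 1.5, 1], [0, 0, 0, 0, 0, 1.8, 1], [0, 0, 0, 0, 0, 1.8, 1], [0, 0, 0, 0, 0, 1.4, 1], [0, 0, 0, 0, 0, 1.0, 1], [0, 0, 0, 0, 0, 0, 1], [0, 0, 0, 0, 0, 0, 1]],
], newtons=60)

```text
clock: 2.6
tool_pos: [470.7, 269.1, 115.6]
orientation: [0.0, 0.173, 0.985, 0.0]
ft_force: [0.3, -0.3, 0.5]
gripper_width: 1.003
finger_force: 0.0
```

>>> play_rows([
  [[0, 0, 0, 0, 0, 0, 0.5], [0, 0, 0, 0, 0, 0, 0.3], [0, 0, 0, 0, 0, 0, 0], [0, 0, 0, 0, 0, 0, 0], [0, 0, 0, 0, 0, 0, 0], [0, 0, 0, 0, 0, 0, 0], [0, 0, 0, 0, 0, 0, 0], [0, 0, 0, 0, 0, 0, 0]],
])

```text
clock: 3.4
tool_pos: [470.6, 269.2, 115.6]
orientation: [0.0, 0.172, 0.985, 0.0]
ft_force: [0.2, 0.6, 2.1]
gripper_width: 0.179
finger_force: 59.0
```

>>> play_rows([
  [[0, 0, 0, 0, 0, -0.3, 0], [0, 0, 0, 0, 0, -0.6, 0], [0, 0, 0, 0, 0, -0.8, 0], [0, 0, 0, 0, 0, -0.9, 0], [0, 0, 0, 0, 0, -0.9, 0], [0, 0, 0, 0, 0, -0.8, 0], [0, 0, 0, 0, 0, -0.6, 0], [0, 0, 0, 0, 0, -0.3, 0]],
])

```text
clock: 4.2
tool_pos: [470.7, 269.1, 168.3]
orientation: [0.0, 0.173, 0.985, 0.0]
ft_force: [0.1, 0.2, -2.4]
gripper_width: 0.178
finger_force: 58.4
```

>>> play_rows([
  [[0, 0, 0, 0, 0, 0, 0], [0, 0, 0, 0, 0, 0, 0], [0, 0, 0, 0, 0, 0, 0], [0, 0, 0, 0, 0, 0, 0], [0, 0, 0, 0, 0, 0, 0], [0, 0, 0, 0, 0, 0, 0], [0, 0, 0, 0, 0, 0, 0], [0, 0, 0, 0, 0, 0, 0]],
])

```text
clock: 5.0
tool_pos: [470.5, 269.0, 167.3]
orientation: [-0.0, 0.173, 0.985, 0.0]
ft_force: [0.1, -0.1, -2.3]
gripper_width: 0.175
finger_force: 58.4
```

```bash
python3 -c "
from h import *
go(470.6,269.2,115.6,160)
print(observe()['tau'].round(2))"
```

```text
pos [470.5 269.  167.3] turn [ 0.    -0.     0.002] then shift cm [-0.01  0.02  5.17] F [ 0.12 -0.15 -2.33] w 0.175 t 5.0 q6 -0.77
[ -0.   -42.   -36.11   0.     0.     0.  ]
```

Tin 1 reads about 2.3 N, so it is light. Putting it back.

>>> play_rows([
  [[0, 0, 0, 0, 0, 0.4, 0], [0, 0, 0, 0, 0, 0.8, 0], [0, 0, 0, 0, 0, 1.0, 0], [0, 0, 0, 0, 0, 1.0, 0], [0, 0, 0, 0, 0, 0.9, 0], [0, 0, 0, 0, 0, 0.6, 0], [0, 0, 0, 0, 0, 0.3, 0], [0, 0, 0, 0, 0, 0.2, 0]],
])

```text
clock: 5.8
tool_pos: [470.4, 269.1, 115.6]
orientation: [-0.0, 0.173, 0.985, 0.0]
ft_force: [-6.2, -2.8, 8.7]
gripper_width: 0.175
finger_force: 60.1
```

>>> play_rows([
  [[0, 0, 0, 0, 0, 0, 0], [0, 0, 0, 0, 0, 0, 0], [0, 0, 0, 0, 0, 0, 0.3], [0, 0, 0, 0, 0, 0, 0.6], [0, 0, 0, 0, 0, 0, 1], [0, 0, 0, 0, 0, 0, 1], [0, 0, 0, 0, 0, 0, 1], [0, 0, 0, 0, 0, 0, 1]],
])

```text
clock: 6.6
tool_pos: [470.5, 269.0, 115.4]
orientation: [0.0, 0.173, 0.985, 0.0]
ft_force: [0.3, 0.5, -0.2]
gripper_width: 1.002
finger_force: 0.0
```

>>> play_rows([
  [[0, 0, 0, 0, 0, -0.5, 1], [0, 0, 0, 0, 0, -1, 1], [0, 0, 0, 0, 0, -2, 1], [0, 0, 0, 0, 0, -2.5, 1], [0, 0, 0, 0, 0, -2, 1], [0, 0, 0, 0, 0, -1, 1], [0, 0, 0, 0, 0, 0, 1], [0, 0, 0, 0, 0, 0, 1]],
])

```text
clock: 7.4
tool_pos: [470.3, 268.9, 204.6]
orientation: [-0.0, 0.173, 0.985, -0.0]
ft_force: [-0.3, 0.4, 0.2]
gripper_width: 1.003
finger_force: 0.0
```

```bash
python3 -c "
from h import *
go(455,64.5,205,196.7)"
```

```text
pos [470.3 268.9 204.6] turn [-0.    -0.001 -0.638] then shift cm [  7.33 -19.14  -0.04] F [-0.34  0.4   0.2 ] w 1.003 t 7.4 q6 -0.77
```

>>> play_rows([
  [[0, 0, -0.128, 0, 0, 0, 1], [0, 0, -0.128, 0, 0, 0, 1], [0, 0, -0.128, 0, 0, 0, 1], [0, 0, -0.128, 0, 0, 0, 1], [0, 0, -0.126, 0, 0, 0, 1], [0, 0, 0, 1, -2.6, 0, 1], [0, 0, 0, 1.5, -4, 0, 1], [0, 0, 0, 1.5, -4, 0, 1]],
])

```text
clock: 8.2
tool_pos: [461.7, 154.9, 203.5]
orientation: [-0.001, -0.146, 0.989, -0.0]
ft_force: [1.2, 0.2, 0.1]
gripper_width: 0.997
finger_force: 0.0
```

>>> play_rows([
  [[0, 0, 0, 1.5, -4, 0, 1], [0, 0, 0, 1.2, -3, 0, 1], [0, 0, 0, 0.63, -1.54, 0, 1], [0, 0, 0, 0, 0, 0, 1], [0, 0, 0, 0, 0, 0, 1], [0, 0, 0, 0, 0, 0, 1], [0, 0, 0, 0, 0, 0, 1], [0, 0, 0, 0, 0, 0, 1]],
])

```text
clock: 9.0
tool_pos: [455.2, 65.3, 205.1]
orientation: [-0.0, -0.146, 0.989, 0.0]
ft_force: [-0.4, -0.5, 0.4]
gripper_width: 1.0
finger_force: 0.0
```

```bash
python3 -c "
from h import *
go(455,64.5,116,196.7)"
```

```text
pos [455.2  65.3 205.1] turn [ 0.    -0.     0.001] then shift cm [ 0.04 -0.07  8.91] F [-0.41 -0.53  0.35] w 1.0 t 9.0 q6 -1.8
```

>>> play_rows([
  [[0, 0, 0, 0.04, -0.07, 1, 1], [0, 0, 0, 0, 0, 1.6, 1], [0, 0, 0, 0, 0, 1.9, 1], [0, 0, 0, 0, 0, 1.9, 1], [0, 0, 0, 0, 0, 1.5, 1], [0, 0, 0, 0, 0, 1.0, 1], [0, 0, 0, 0, 0, 0, 1], [0, 0, 0, 0, 0, 0, 1]],
])

```text
clock: 9.8
tool_pos: [455.2, 63.9, 116.6]
orientation: [0.0, -0.145, 0.989, 0.0]
ft_force: [1.0, -0.3, 0.6]
gripper_width: 1.001
finger_force: 0.0
```

>>> play_rows([
  [[0, 0, 0, 0, 0, 0, 0.5], [0, 0, 0, 0, 0, 0, 0.3], [0, 0, 0, 0, 0, 0, 0], [0, 0, 0, 0, 0, 0, 0], [0, 0, 0, 0, 0, 0, 0], [0, 0, 0, 0, 0, 0, 0], [0, 0, 0, 0, 0, 0, 0], [0, 0, 0, 0, 0, 0, 0]],
])

```text
clock: 10.6
tool_pos: [455.3, 63.6, 116.5]
orientation: [0.0, -0.145, 0.989, -0.0]
ft_force: [0.9, -3.6, 1.5]
gripper_width: 0.182
finger_force: 60.3
```

>>> play_rows([
  [[0, 0, 0, 0, 0, -0.3, 0], [0, 0, 0, 0, 0, -0.6, 0], [0, 0, 0, 0, 0, -0.8, 0], [0, 0, 0, 0, 0, -0.9, 0], [0, 0, 0, 0, 0, -0.9, 0], [0, 0, 0, 0, 0, -0.8, 0], [0, 0, 0, 0, 0, -0.6, 0], [0, 0, 0, 0, 0, -0.3, 0]],
])

```text
clock: 11.4
tool_pos: [455.3, 63.9, 169.2]
orientation: [0.001, -0.145, 0.989, 0.0]
ft_force: [-0.4, 0.2, -8.1]
gripper_width: 0.174
finger_force: 59.1
```

>>> play_rows([
  [[0, 0, 0, 0, 0, 0, 0], [0, 0, 0, 0, 0, 0, 0], [0, 0, 0, 0, 0, 0, 0], [0, 0, 0, 0, 0, 0, 0], [0, 0, 0, 0, 0, 0, 0], [0, 0, 0, 0, 0, 0, 0], [0, 0, 0, 0, 0, 0, 0], [0, 0, 0, 0, 0, 0, 0]],
])

```text
clock: 12.2
tool_pos: [455.0, 63.9, 168.3]
orientation: [0.0, -0.145, 0.989, 0.0]
ft_force: [-0.1, 0.4, -6.9]
gripper_width: 0.177
finger_force: 59.1
```

Tin 2 reads about 6.9 N (0.7 kg), so it is the heavy one. I was asked to lift all three, so I'll put it back and lift tin 3 first.

>>> play_rows([
  [[0, 0, 0, 0, 0, 0.4, 0], [0, 0, 0, 0, 0, 0.8, 0], [0, 0, 0, 0, 0, 1.0, 0], [0, 0, 0, 0, 0, 1.0, 0], [0, 0, 0, 0, 0, 0.9, 0], [0, 0, 0, 0, 0, 0.6, 0], [0, 0, 0, 0, 0, 0.3, 0], [0, 0, 0, 0, 0, 0.2, 0]],
])

```text
clock: 13.0
tool_pos: [455.1, 63.6, 116.5]
orientation: [0.0, -0.145, 0.989, -0.0]
ft_force: [-3.7, -2.1, 1.9]
gripper_width: 0.176
finger_force: 60.2
```

>>> play_rows([
  [[0, 0, 0, 0, 0, 0, 0], [0, 0, 0, 0, 0, 0, 0], [0, 0, 0, 0, 0, 0, 0.3], [0, 0, 0, 0, 0, 0, 0.6], [0, 0, 0, 0, 0, 0, 1], [0, 0, 0, 0, 0, 0, 1], [0, 0, 0, 0, 0, 0, 1], [0, 0, 0, 0, 0, 0, 1]],
])

```text
clock: 13.8
tool_pos: [455.1, 63.9, 116.4]
orientation: [0.0, -0.145, 0.989, 0.0]
ft_force: [1.0, 0.3, -0.8]
gripper_width: 0.999
finger_force: 0.0
```

>>> play_rows([
  [[0, 0, 0, 0, 0, -0.5, 1], [0, 0, 0, 0, 0, -1, 1], [0, 0, 0, 0, 0, -2, 1], [0, 0, 0, 0, 0, -2.5, 1], [0, 0, 0, 0, 0, -2, 1], [0, 0, 0, 0, 0, -1, 1], [0, 0, 0, 0, 0, 0, 1], [0, 0, 0, 0, 0, 0, 1]],
])

```text
clock: 14.6
tool_pos: [454.8, 63.8, 205.6]
orientation: [-0.0, -0.145, 0.989, 0.0]
ft_force: [0.3, 0.5, -0.8]
gripper_width: 1.001
finger_force: 0.0
```

```bash
python3 -c "
from h import *
go(490.5,-105,205,200.4)"
```

```text
pos [454.8  63.8 205.6] turn [ 0.    -0.001 -0.065] then shift cm [  2.54 -17.07   0.06] F [ 0.29  0.49 -0.83] w 1.001 t 14.6 q6 -1.8
```

>>> play_rows([
  [[0, 0, -0.065, 0, 0, 0, 1], [0, 0, 0, 0.3, -2, 0, 1], [0, 0, 0, 0.6, -4, 0, 1], [0, 0, 0, 0.6, -4, 0, 1], [0, 0, 0, 0.6, -4, 0, 1], [0, 0, 0, 0.3, -2, 0, 1], [0, 0, 0, 0.14, -1.07, 0, 1], [0, 0, 0, 0, 0, 0, 1]],
])

```text
clock: 15.4
tool_pos: [490.5, -105.6, 205.1]
orientation: [-0.001, -0.176, 0.984, 0.001]
ft_force: [-0.3, 0.3, -0.0]
gripper_width: 1.001
finger_force: 0.0
```

>>> play_rows([
  [[0, 0, 0, 0, 0, 1, 1], [0, 0, 0, 0, 0, 1.6, 1], [0, 0, 0, 0, 0, 1.9, 1], [0, 0, 0, 0, 0, 1.9, 1], [0, 0, 0, 0, 0, 1.5, 1], [0, 0, 0, 0, 0, 1.0, 1], [0, 0, 0, 0, 0, 0, 1], [0, 0, 0, 0, 0, 0, 1]],
])

```text
clock: 16.2
tool_pos: [490.9, -104.5, 117.6]
orientation: [0.0, -0.178, 0.984, 0.0]
ft_force: [0.4, 0.3, -0.2]
gripper_width: 1.004
finger_force: 0.0
```

>>> play_rows([
  [[0, 0, 0, 0, 0, 0, 0.5], [0, 0, 0, 0, 0, 0, 0.3], [0, 0, 0, 0, 0, 0, 0], [0, 0, 0, 0, 0, 0, 0], [0, 0, 0, 0, 0, 0, 0], [0, 0, 0, 0, 0, 0, 0], [0, 0, 0, 0, 0, 0, 0], [0, 0, 0, 0, 0, 0, 0]],
])

```text
clock: 17.0
tool_pos: [490.8, -105.1, 117.4]
orientation: [0.0, -0.177, 0.984, -0.0]
ft_force: [0.5, -0.9, 0.4]
gripper_width: 0.176
finger_force: 61.5
```

>>> play_rows([
  [[0, 0, 0, 0, 0, -0.3, 0], [0, 0, 0, 0, 0, -0.6, 0], [0, 0, 0, 0, 0, -0.8, 0], [0, 0, 0, 0, 0, -0.9, 0], [0, 0, 0, 0, 0, -0.9, 0], [0, 0, 0, 0, 0, -0.8, 0], [0, 0, 0, 0, 0, -0.6, 0], [0, 0, 0, 0, 0, -0.3, 0]],
])

```text
clock: 17.8
tool_pos: [491.0, -105.1, 170.2]
orientation: [0.0, -0.177, 0.984, -0.0]
ft_force: [0.1, 0.5, -3.1]
gripper_width: 0.175
finger_force: 61.1
```

>>> play_rows([
  [[0, 0, 0, 0, 0, 0, 0], [0, 0, 0, 0, 0, 0, 0], [0, 0, 0, 0, 0, 0, 0], [0, 0, 0, 0, 0, 0, 0], [0, 0, 0, 0, 0, 0, 0], [0, 0, 0, 0, 0, 0, 0], [0, 0, 0, 0, 0, 0, 0], [0, 0, 0, 0, 0, 0, 0]],
])

```text
clock: 18.6
tool_pos: [490.8, -105.0, 169.3]
orientation: [0.0, -0.177, 0.984, 0.0]
ft_force: [-0.5, -0.1, -3.2]
gripper_width: 0.174
finger_force: 61.1
```

Tin 3 reads about 3.2 N, so it is light. I'll put it back and return to tin 2.

>>> play_rows([
  [[0, 0, 0, 0, 0, 0.4, 0], [0, 0, 0, 0, 0, 0.8, 0], [0, 0, 0, 0, 0, 1.0, 0], [0, 0, 0, 0, 0, 1.0, 0], [0, 0, 0, 0, 0, 0.9, 0], [0, 0, 0, 0, 0, 0.6, 0], [0, 0, 0, 0, 0, 0.3, 0], [0, 0, 0, 0, 0, 0.2, 0]],
])

```text
clock: 19.4
tool_pos: [490.8, -105.2, 117.2]
orientation: [0.0, -0.177, 0.984, -0.0]
ft_force: [-0.9, -2.3, 3.5]
gripper_width: 0.176
finger_force: 61.9
```

>>> play_rows([
  [[0, 0, 0, 0, 0, 0, 0], [0, 0, 0, 0, 0, 0, 0], [0, 0, 0, 0, 0, 0, 0.3], [0, 0, 0, 0, 0, 0, 0.6], [0, 0, 0, 0, 0, 0, 1], [0, 0, 0, 0, 0, 0, 1], [0, 0, 0, 0, 0, 0, 1], [0, 0, 0, 0, 0, 0, 1]],
])

```text
clock: 20.2
tool_pos: [490.8, -105.0, 117.3]
orientation: [0.0, -0.177, 0.984, 0.0]
ft_force: [-0.7, 0.1, -0.3]
gripper_width: 0.998
finger_force: 0.0
```

>>> play_rows([
  [[0, 0, 0, 0, 0, -0.5, 1], [0, 0, 0, 0, 0, -1, 1], [0, 0, 0, 0, 0, -2, 1], [0, 0, 0, 0, 0, -2.5, 1], [0, 0, 0, 0, 0, -2, 1], [0, 0, 0, 0, 0, -1, 1], [0, 0, 0, 0, 0, 0, 1], [0, 0, 0, 0, 0, 0, 1]],
])

```text
clock: 21.0
tool_pos: [490.5, -104.9, 206.6]
orientation: [-0.0, -0.177, 0.984, 0.0]
ft_force: [-0.6, -0.4, -0.5]
gripper_width: 0.996
finger_force: 0.0
```

```bash
python3 -c "
from h import *
go(455.1,63.9,205,196.7)"
```

```text
pos [ 490.5 -104.9  206.6] turn [ 0.001 -0.001  0.065] then shift cm [-1.46 17.19  0.16] F [-0.56 -0.37 -0.51] w 0.996 t 21.0 q6 -2.21
```

>>> play_rows([
  [[0, 0, 0.065, 0, 0, 0, 1], [0, 0, 0, -0.2, 2, 0, 1], [0, 0, 0, -0.3, 4, 0, 1], [0, 0, 0, -0.3, 4, 0, 1], [0, 0, 0, -0.3, 4, 0, 1], [0, 0, 0, -0.2, 2, 0, 1], [0, 0, 0, -0.16, 1.19, 0.16, 1], [0, 0, 0, 0, 0, 0, 1]],
])

```text
clock: 21.8
tool_pos: [454.9, 64.6, 204.5]
orientation: [-0.001, -0.146, 0.989, 0.0]
ft_force: [-0.2, -0.3, -0.2]
gripper_width: 1.003
finger_force: 0.0
```

>>> play_rows([
  [[0, 0, 0, 0, 0, 1, 1], [0, 0, 0, 0, 0, 1.6, 1], [0, 0, 0, 0, 0, 1.9, 1], [0, 0, 0, 0, 0, 1.9, 1], [0, 0, 0, 0, 0, 1.5, 1], [0, 0, 0, 0, 0, 1.0, 1], [0, 0, 0, 0, 0, 0, 1], [0, 0, 0, 0, 0, 0, 1]],
])

```text
clock: 22.6
tool_pos: [455.6, 63.4, 116.9]
orientation: [0.0, -0.145, 0.989, -0.0]
ft_force: [0.5, 0.6, 0.0]
gripper_width: 0.997
finger_force: 0.0
```

>>> play_rows([
  [[0, 0, 0, 0, 0, 0, 0.5], [0, 0, 0, 0, 0, 0, 0.3], [0, 0, 0, 0, 0, 0, 0], [0, 0, 0, 0, 0, 0, 0], [0, 0, 0, 0, 0, 0, 0], [0, 0, 0, 0, 0, 0, 0], [0, 0, 0, 0, 0, 0, 0], [0, 0, 0, 0, 0, 0, 0]],
], newtons=80)

```text
clock: 23.4
tool_pos: [455.6, 63.6, 117.0]
orientation: [0.0, -0.145, 0.989, -0.0]
ft_force: [0.5, -3.7, 3.1]
gripper_width: 0.176
finger_force: 79.8
```

```bash
python3 -c "
from h import *
go(455.1,63.9,275,195)
"
```

```text
pos [455.6  63.6 117. ] turn [-0.001  0.     0.029] then shift cm [  0.04   0.04 -15.8 ] F [ 0.5  -3.68  3.14] w 0.176 t 23.4 q6 -1.8
```

>>> play_rows([
  [[0, 0, 0, 0, 0, -0.3, 0], [0, 0, 0, 0, 0, -0.6, 0], [0, 0, 0, 0, 0, -0.9, 0], [0, 0, 0, 0, 0, -1.2, 0], [0, 0, 0, 0, 0, -1.5, 0], [0, 0, 0, 0, 0, -1.5, 0], [0, 0, 0, 0, 0, -1.5, 0], [0, 0, 0, 0, 0, -1.5, 0]],
])

```text
clock: 24.2
tool_pos: [455.3, 64.0, 208.1]
orientation: [0.0, -0.145, 0.989, 0.0]
ft_force: [1.0, 0.1, -7.8]
gripper_width: 0.166
finger_force: 78.1
```

>>> play_rows([
  [[0, 0, 0, 0, 0, -1.5, 0], [0, 0, 0, 0, 0, -1.5, 0], [0, 0, 0, 0, 0, -1.5, 0], [0, 0, 0, 0, 0, -1.2, 0], [0, 0, 0, 0, 0, -0.9, 0], [0, 0, 0, 0, 0, -0.6, 0], [0, 0, 0, 0, 0, -0.3, 0], [0, 0, 0.029, 0, 0, 0, 0]],
])

```text
clock: 25.0
tool_pos: [455.4, 63.9, 281.7]
orientation: [0.0, -0.13, 0.991, 0.0]
ft_force: [-0.5, -1.4, -8.2]
gripper_width: 0.171
finger_force: 78.2
```

```bash
python3 -c "
from h import *
go(505,-358,280,195)
"
```

```text
pos [455.4  63.9 281.7] turn [ 0.     0.    -0.001] then shift cm [  6.13 -42.03   0.17] F [-0.5  -1.38 -8.19] w 0.171 t 25.0 q6 -1.77
```

>>> play_rows([
  [[0, 0, 0, 0.15, -1, 0, 0], [0, 0, 0, 0.29, -2, 0, 0], [0, 0, 0, 0.44, -3, 0, 0], [0, 0, 0, 0.44, -3, 0, 0], [0, 0, 0, 0.44, -3, 0, 0], [0, 0, 0, 0.44, -3, 0, 0], [0, 0, 0, 0.44, -3, 0, 0], [0, 0, 0, 0.44, -3, 0, 0]],
])

```text
clock: 25.8
tool_pos: [479.7, -148.9, 281.0]
orientation: [-0.001, -0.13, 0.991, 0.0]
ft_force: [1.3, 0.3, -8.1]
gripper_width: 0.172
finger_force: 78.4
```

>>> play_rows([
  [[0, 0, 0, 0.44, -3, 0, 0], [0, 0, 0, 0.44, -3, 0, 0], [0, 0, 0, 0.44, -3, 0, 0], [0, 0, 0, 0.44, -3, 0, 0], [0, 0, 0, 0.44, -3, 0, 0], [0, 0, 0, 0.44, -3, 0, 0], [0, 0, 0, 0.29, -2, 0, 0], [0, 0, 0, 0.15, -1, 0, 0]],
])

```text
clock: 26.6
tool_pos: [503.9, -360.1, 280.0]
orientation: [-0.001, -0.13, 0.992, 0.001]
ft_force: [-0.1, 0.2, -8.0]
gripper_width: 0.169
finger_force: 78.5
```

>>> play_rows([
  [[0, 0, 0, 0, 0, 0, 0], [0, 0, 0, 0, 0, 0, 0], [0, 0, 0, 0, 0, 0.4, 0], [0, 0, 0, 0, 0, 0.8, 0], [0, 0, 0, 0, 0, 1.2, 0], [0, 0, 0, 0, 0, 1.2, 0], [0, 0, 0, 0, 0, 1.2, 0], [0, 0, 0, 0, 0, 1.2, 0]],
])

```text
clock: 27.4
tool_pos: [504.6, -357.6, 220.0]
orientation: [-0.0, -0.131, 0.991, 0.0]
ft_force: [-0.2, -0.0, -7.2]
gripper_width: 0.173
finger_force: 78.5
```

Run:
```python
from h import *
import cv2
go(505.5,-358,137,195)
im=get_image("top")[:,:,::-1]
cv2.imwrite("pics/t2.png",cv2.resize(im[140:252,330:480],(800,597),interpolation=cv2.INTER_CUBIC))
```

```text
pos [ 504.6 -357.6  220. ] turn [ 0.001 -0.001  0.   ] then shift cm [-0.08 -0.07  8.3 ] F [-0.16 -0.05 -7.17] w 0.173 t 27.4 q6 -2.51
```

View pics/t2.png

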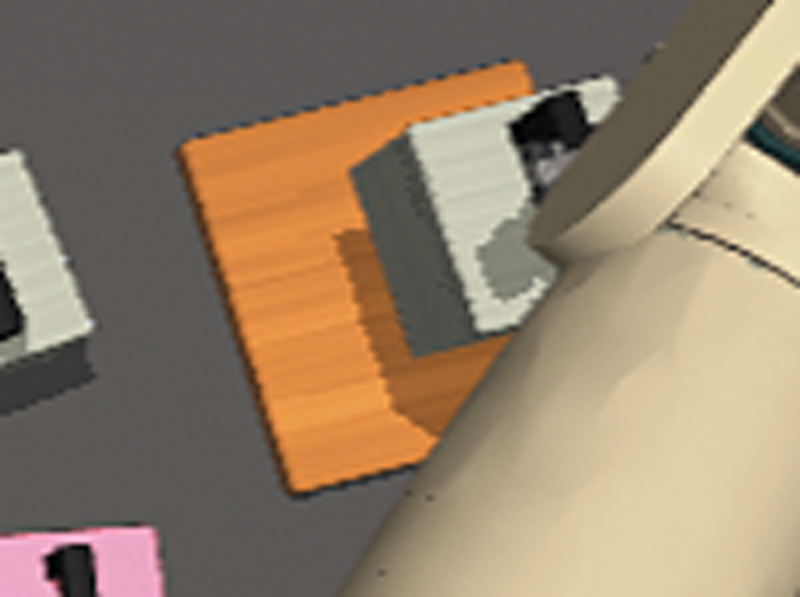

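The heavy tin hangs upright over the board, parallel to its edges. The board's left edge runs from (180,147) to (293,493), and the tin's lid corner is at (410,128), raised by parallax. Lowering it.

>>> play_rows([
  [[0, 0, 0, -0.08, -0.05, 1.2, 0], [0, 0, 0, 0, 0, 1.2, 0], [0, 0, 0, 0, 0, 1.2, 0], [0, 0, 0, 0, 0, 1.2, 0], [0, 0, 0, 0, 0, 1.1, 0], [0, 0, 0, 0, 0, 0.8, 0], [0, 0, 0, 0, 0, 0.5, 0], [0, 0, 0, 0, 0, 0.3, 0]],
])

```text
clock: 28.25
tool_pos: [505.6, -358.0, 146.2]
orientation: [-0.0, -0.131, 0.991, 0.0]
ft_force: [0.0, -0.1, -8.1]
gripper_width: 0.171
finger_force: 78.5
```

>>> play_rows([
  [[0, 0, 0, 0, 0, 0.2, 0], [0, 0, 0, 0, 0, 0.2, 0], [0, 0, 0, 0, 0, 0.2, 0], [0, 0, 0, 0, 0, 0.1, 0], [0, 0, 0, 0, 0, 0.1, 0], [0, 0, 0, 0, 0, 0, 0], [0, 0, 0, 0, 0, 0, 0], [0, 0, 0, 0, 0, 0, 0]],
])

```text
clock: 29.05
tool_pos: [505.7, -358.1, 138.8]
orientation: [0.0, -0.131, 0.991, -0.0]
ft_force: [-0.1, 0.4, -8.4]
gripper_width: 0.171
finger_force: 78.5
```

>>> play_rows([
  [[0, 0, 0, 0, 0, 0.05, 0], [0, 0, 0, 0, 0, 0.05, 0], [0, 0, 0, 0, 0, 0.05, 0], [0, 0, 0, 0, 0, 0.05, 0], [0, 0, 0, 0, 0, 0, 0], [0, 0, 0, 0, 0, 0, 0], [0, 0, 0, 0, 0, 0, 0], [0, 0, 0, 0, 0, 0, 0]],
])

```text
clock: 29.85
tool_pos: [505.7, -358.2, 137.1]
orientation: [0.0, -0.131, 0.991, -0.0]
ft_force: [-1.4, 1.2, -3.7]
gripper_width: 0.169
finger_force: 79.3
```

Contact: the force has dropped to -3.7 N. I'll settle it a touch more, then release and retreat.

>>> play_rows([
  [[0, 0, 0, 0, 0, 0.03, 0], [0, 0, 0, 0, 0, 0.02, 0], [0, 0, 0, 0, 0, 0, 0.3], [0, 0, 0, 0, 0, 0, 0.6], [0, 0, 0, 0, 0, 0, 1], [0, 0, 0, 0, 0, 0, 1], [0, 0, 0, 0, 0, 0, 1], [0, 0, 0, 0, 0, 0, 1]],
])

```text
clock: 30.65
tool_pos: [505.7, -358.1, 136.2]
orientation: [0.0, -0.131, 0.991, -0.0]
ft_force: [-0.6, 0.0, -0.5]
gripper_width: 1.0
finger_force: 0.0
```

>>> play_rows([
  [[0, 0, 0, 0, 0, -0.5, 1], [0, 0, 0, 0, 0, -1, 1], [0, 0, 0, 0, 0, -2, 1], [0, 0, 0, 0, 0, -2.5, 1], [0, 0, 0, 0, 0, -2.5, 1], [0, 0, 0, 0, 0, -2, 1], [0, 0, 0, 0, 0, -1, 1], [0, 0, 0, 0, 0, 0, 1]],
])

```text
clock: 31.45
tool_pos: [506.1, -358.4, 253.5]
orientation: [0.001, -0.131, 0.991, -0.001]
ft_force: [-0.0, -1.7, 0.1]
gripper_width: 0.999
finger_force: 0.0
```

>>> play_rows([
  [[0, 0, 0, 2, 0, 0, 1], [0, 0, 0, 3, 0, 0, 1], [0, 0, 0, 3, 0, 0, 1], [0, 0, 0, 3, 0, 0, 1], [0, 0, 0, 2, 0, 0, 1], [0, 0, 0, 0, 0, 0, 1], [0, 0, 0, 0, 0, 0, 1], [0, 0, 0, 0, 0, 0, 1]],
])

```text
clock: 32.25
tool_pos: [380.7, -391.4, 250.5]
orientation: [-0.0, -0.131, 0.991, 0.001]
ft_force: [0.3, -0.7, 0.1]
gripper_width: 1.001
finger_force: 0.0
```

Run:
```python
from h import *
import cv2
go(505.5,-358,137,195)
cv2.imwrite("pics/t3.png",cv2.resize(get_image("scene")[:,:,::-1],(800,600),interpolation=cv2.INTER_CUBIC))
```

```text
pos [ 380.7 -391.4  250.5] turn [ 0.001 -0.     0.001] then shift cm [-1.292e+01 -1.000e-02  1.135e+01] F [ 0.26 -0.69  0.15] w 1.001 t 32.25 q6 -2.7
```

View pics/t3.png

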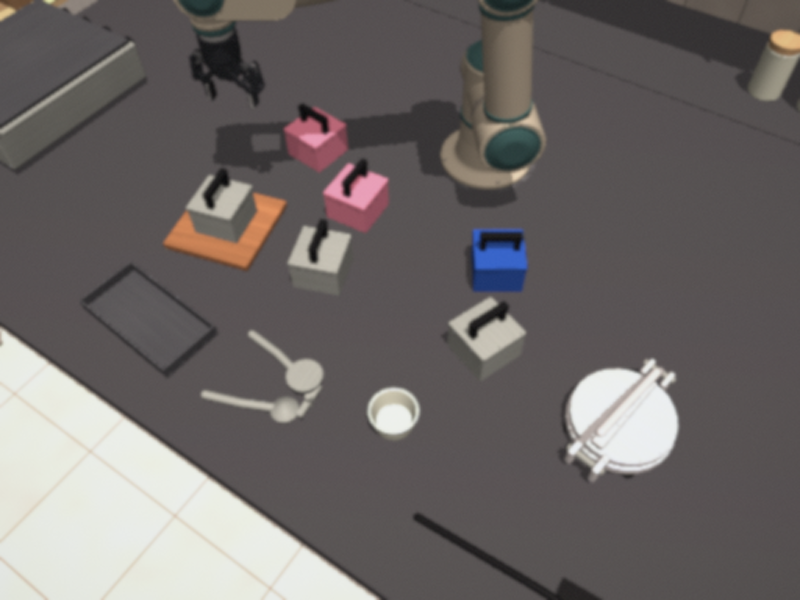

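The heavy tin stands upright in the middle of the board at (222,210). The two light tins are in their places at (320,260) and (487,335), and the ramekin and squeezer haven't moved.

```bash
python3 -c "
from bench import *
print(sign_off())"
```

```text
the job is handed in; nothing more can be done
None
```

The middle tin (tin_2) was the heavy one, at about 0.7–0.85 kg; I lifted all three in order, set it upright in the middle of the board, put the two light ones back in their places, and handed the job in at about 32 s.

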